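# Pop open the battery box with the orange latch on the calligraphy desk

### The job

The electronic writing brush needs new cells: open its battery box, the one with the orange thumb latch, by sliding the latch sideways towards the green dot until its pale spring-loaded cover is released, and leave the cover standing wide open. Leave the matching box with the blue latch shut, and do not shift the black ink dish that lies between the boxes.

Things in the scene. Friction and masses are not known exactly. Their poses are not given: they have to be found in the camera images.
- pen_thumb (a point): Centre of the orange thumb piece: 22 (x) x 14 (y) x 18 mm high block on a flat slider 48.5 mm above the table; the deck round it is at 44 mm, 45 mm of it free on the side away from the dot. +y: way it slides to open (towards the green dot); +x: to the cover, which begins 28 mm on. Travel 20 mm, starts 0-3 mm from the shut stop, frees the cover at 12 mm; about 2 N; stays where left.
- pen_cover (a joint): Pale cream cover (104 x 81 mm) of the orange-latch box, which is fixed, black, 137 (x) x 120 x 44 mm. Angle, rad: 0 shut, 1.8 fully open. Hinged on the side far from the latch; once freed a light spring swings it up and away from the latch in about 1 s (it waits under a gripper in its way) and holds it open; its edge rises to 135 mm above the table.
- lamp_cover (a joint): angle of the cover of the matching box with the blue latch, rad: 0 shut; to be left shut.
- ink_dish: loose, empty, black rectangular ink dish, 95 x 65 mm, 24 mm high, between the two boxes; origin at the centre of its underside, long side along x; to be left where it is.
Things that resemble listed ones, but are neither listed nor needed, are in the scene too. Leave any yellow look-alike of the part that bears lamp_cover alone.

How it is judged (in metres and radians):
At the end, for the whole second after the job is handed in: The cover of the box with the orange latch stands open by more than 1.4 rad (80 degrees) and at rest, the cover of the box with the blue latch is shut (under 0.1 rad), and the ink dish is within 20 mm of where it was (value of joint pen_cover above 1.4 rad and velocity of joint pen_cover between -0.1 and 0.1 rad/s and value of joint lamp_cover below 0.1 rad and distance of ink_dish from where it was at the start of the episode below 0.02 m); the robot touches nothing.
It fails at once if the box with the blue latch is opened (value of joint lamp_cover above 0.2 rad).
It fails at once if the ink dish is shifted by more than 20 mm (distance of ink_dish from where it was at the start of the episode above 0.02 m).
It also fails if it takes over 32 s, if anything falls off the work surface, if the arm or the gripper's body presses on something with over 40 N, if the wrist force passes 120 N, or if a joint passes its speed limit or range.

### The arm

A 6-joint arm with a two-finger parallel gripper is mounted at the origin on the work surface. World frame = base frame: x ahead of the robot, y to its left, z up, the work surface at z = 0. Lengths are in mm, angles in rad, forces in N, time in s.
With the tool pointing down it reaches from about 350 to 975 mm from the base axis. Payload 7.1 kg.
Tool frame: the origin (TCP) lies at the very end of the fingers, on their centre line; the grasp point (between the pads) lies 19 mm behind it; x points along the fingers, z is the direction in which the jaws open and shut, and the axes are right-handed (so a half turn about x gives the same grasp; the last joint's range is limited). The gripper opens to 88 mm and grips with 3 to 60 N. Pads are 20 mm wide; open, the fingers measure 115 mm over their backs; the gripper's body (75 mm by 178 mm) begins 61 mm behind the grasp point.
Start: joints at [-1.204, 0.423, 1.63, -0, 1.089, -0.019], TCP at [235.204, -579.037, 200.275] pointing down, gripper open.
Joint ranges: [-3, 3], [-0.9, 2.11], [0.09, 2.58], [-1.31, 4.45], [0.11, 2.69], [-2.54, 2.54]. Speed limits (rad/s): [2.39, 2.39, 3.01, 3.14, 3.14, 3.14].

### API

Orientations are given as a rotation vector (axis times angle).
In Python, from workcell import * gives the robot as it stands.
- The arm moves only by the shell command python3 -m crank 'ROWS'. ROWS is JSON, a list of rows, each a list of 3 entries, a list of its own where there are three numbers: the shift along the tool's x, y, z in cm, then the turn, a rotation vector about the tool's x, y, z in degrees, then the finger opening in cm, from 0 to 8.78. In form: [[[dx, dy, dz], [rx, ry, rz], claw], ...]. A call has 1 to 5 rows; each row shifts and turns the commanded pose from where the row before left it, along the tool's axes as they then stand; what a row does not reach is not made up. A row lasts 1/8 s, in which the tool goes at most 62.5 mm and 10.7 degrees, less where a joint would pass 70% of its speed; a pose out of reach is approached as far as the arm can. A call with a gripper value outside its range is refused whole. The fingers move at their own pace and stop on an object; the grip force is fixed at half the most. Time passes only in rows, so rows that do not move let the fingers close. It gives the time, the measured TCP pose, the force and the opening at its end, in the units of the state.
- get_obs(): the state, without advancing time (a new reading comes with each control period).
- get_image(name): name is "scene" or "top"; returns a dict with "pixels" (420x560x3 uint8, red, green, blue), "mtx" (3x3 intrinsics, pixels), "D" ([k1, k2, p1, p2, k3] as OpenCV has them; the pictures are not rectified), "view" (4x4, takes a point from world to camera coordinates). Camera axes: x right, y down, z forward; pixel columns grow to the right and rows downward; lengths in mm; the calibration is good to about 2 mm. A picture is of the moment at which its call begins. There is no depth.
- close_job(): hands the job in, once; it reports no verdict.
The state is a dict: "t": time; "qpos": joint angles; "qvel": joint speeds; "joint_torque": joint torques, N m; "ee_pos": TCP position; "orientation": TCP orientation; "ft_force": force on the tool from outside, world axes, zero at the start; "moment": the same for the moment, N m; "width": finger opening in mm.
Only numpy, scipy, OpenCV 4.12 (cv2) and the standard library are available. Lean on these libraries where they do the work, as an engineer would, in place of code of your own. Each camera call takes 0.05 s, during which the arm holds its last target.

## Working session

There is one attempt and no reset: what is moved stays moved. The work goes in short steps, Python scripts to look and compute and a shell command to move; the robot and the scene stay as the last step left them, time stands still between calls to the robot, and variables do not carry over. Pictures are saved under pics/ and viewed, and the job is handed in when it is done.

```bash
mkdir -p pics; python3 - <<'E'
from workcell import *
import cv2,numpy as np
for n in("scene","top"):
    i=get_image(n); cv2.imwrite(f"pics/{n}0.png",i["pixels"][:,:,::-1])
    np.savez(f"{n}0.npz",**i); print(i["mtx"],i["D"],i["view"])
o=get_obs(); print(o)
E
```

```text
[[444.9860318    0.         277.70799541]
 [  0.         444.9860318  210.56153995]
 [  0.           0.           1.        ]] [-0.09466363  0.          0.          0.          0.        ] [[ 1.18342338e-03  9.99854415e-01 -1.70220234e-02  1.16932072e+01]
 [ 6.37984460e-01 -1.38626959e-02 -7.69924447e-01 -2.43910935e+02]
 [-7.70048329e-01 -9.94863978e-03 -6.37907984e-01  1.43195125e+03]
 [ 0.00000000e+00  0.00000000e+00  0.00000000e+00  1.00000000e+00]]
[[449.70025233   0.         291.12578808]
 [  0.         449.70025233 213.98875525]
 [  0.           0.           1.        ]] [0.03888635 0.         0.         0.         0.        ] [[-5.86705694e-03 -9.99732767e-01 -2.23600516e-02 -2.43050379e+00]
 [-9.91538511e-01  8.71581472e-03 -1.29519946e-01  4.90097722e+02]
 [ 1.29680220e-01  2.14109513e-02 -9.91324675e-01  1.03726888e+03]
 [ 0.00000000e+00  0.00000000e+00  0.00000000e+00  1.00000000e+00]]
{'t': 0.1, 'qpos': array([-1.20397523e+00,  4.23739653e-01,  1.63058172e+00, -1.74524082e-05,
        1.08865292e+00, -1.89913012e-02]), 'qvel': array([-0.00125041, -0.00232501, -0.0012081 , -0.00142752,  0.00145619,
       -0.00058969]), 'joint_torque': array([ 3.19291412e-04, -5.45612025e+01, -2.74323893e+01,  6.45062048e-02,
        1.88749441e-02, -3.79151243e-05]), 'ee_pos': array([ 235.02804933, -578.55116526,  199.60745369]), 'orientation': array([ 0.92126859,  1.36854706, -0.91998182]), 'ft_force': array([ 0.44646535, -0.24826136, -0.22894251]), 'moment': array([-0.04244794,  0.02236081, -0.0081926 ]), 'width': 87.70599621521578}
```

View pics/scene0.png

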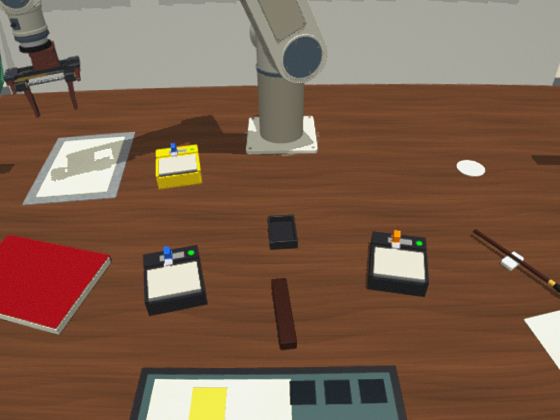

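View pics/top0.png

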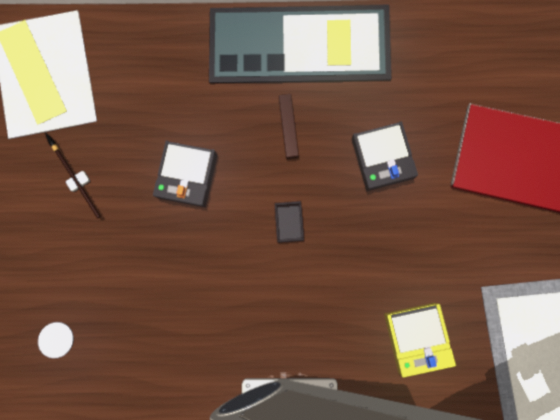

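The thumb could be any of three: orange on the black box (scene 397,237; top 181,190), blue on the black box (scene 167,255; top 395,171), or blue on the yellow look-alike (scene 173,150; top 430,361). I choose the orange one and will check it in close crops.

```bash
python3 - <<'E'
import cv2,numpy as np
a=cv2.imread("pics/scene0.png")[220:300,355:440]; b=cv2.imread("pics/top0.png")[135:215,145:230]
a=cv2.resize(a,(400,376),interpolation=cv2.INTER_CUBIC);b=cv2.resize(b,(400,376),interpolation=cv2.INTER_CUBIC)
cv2.imwrite("pics/crop0.png",np.hstack([a,b]))
E
```

```text
(no output)
```

View pics/crop0.png

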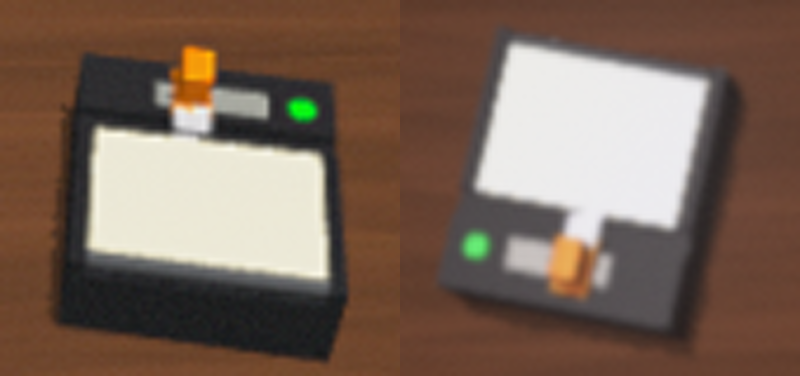

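The crops show the orange thumb's top at about scene (397,234) and top (181,191), on a black box with a cream cover. The green dot is at scene (419,243) and top (161,187), so this is the right box.

```bash
cat >h.py <<'E'
import numpy as np,cv2
def ray(n,p,z):
    d=np.load(n if n.endswith('npz') else n+"0.npz"); u=cv2.undistortPoints(np.array([[p]],float),d["mtx"],d["D"])[0,0]
    R=d["view"][:3,:3];t=d["view"][:3,3]; c=-R.T@t; v=R.T@np.r_[u,1]
    return (c+v*(z-c[2])/v[2])
E
python3 - <<'E'
from h import *
np.set_printoptions(precision=1,suppress=True)
S=lambda x,y:(355+x/4.706-.4,220+y/4.7-.4)
T=lambda x,y:(145+(x-400)/4.706-.4,135+y/4.7-.4)
for nm,s,t,z in[("thumbtop",(198,65),(568,262),66.5),("dot",(302,110),(476,246),44),("c1",(95,125),(674,228),46),("c2",(322,152),(475,190),46),("c3",(328,280),(510,42),46),("c4",(88,250),(708,80),46),("b1",(83,56),(670,330),44),("b2",(332,87),(440,285),44),("b3",(346,292),(497,30),44)]:
    print(nm,ray("scene",S(*s),z),ray("top",T(*t),z))
from scipy.spatial.transform import Rotation as R
from workcell import *
o=get_obs();print(R.from_rotvec(o["orientation"]).as_matrix())
E
```

```text
thumbtop [546.4 249.   66.5] [543.2 250.4  66.5]
dot [554.4 300.4  44. ] [556.  303.2  44. ]
c1 [564.1 200.3  46. ] [564.  202.9  46. ]
c2 [584.4 302.   46. ] [584.5 304.   46. ]
c3 [661.9 285.4  46. ] [661.4 288.4  46. ]
c4 [641.8 184.3  46. ] [640.5 186.9  46. ]
b1 [514.4 203.1  44. ] [512.2 204.3  44. ]
b2 [539.  318.7  44. ] [536.2 320.7  44. ]
b3 [667.2 292.3  44. ] [668.3 295.8  44. ]
[[-0.   0.9  0.4]
 [ 0.   0.4 -0.9]
 [-1.   0.  -0. ]]
```

```bash
cat >>h.py <<'E'
from scipy.spatial.transform import Rotation as Ro
def rel(target,yawz):
    from workcell import get_obs
    o=get_obs(); M=Ro.from_rotvec(o["orientation"]).as_matrix()
    zd=np.array([np.cos(yawz),np.sin(yawz),0]); xd=np.array([0,0,-1.]); G=np.c_[xd,np.cross(zd,xd),zd]
    print("shift cm",np.round(M.T@(np.array(target)-o["ee_pos"])/10,2),"turn deg",np.round(np.degrees(Ro.from_matrix(M.T@G).as_rotvec()),1),"t",o["t"],"F",o["ft_force"].round(1),"w",o["width"])
E
python3 -c "
from h import *
rel((539,222,200),np.radians(78.6))"
```

```text
shift cm [ 5.000e-02  5.829e+01 -6.273e+01] turn deg [-1.465e+02 -0.000e+00 -1.000e-01] t 0.1 F [ 0.4 -0.2 -0.2] w 87.70599621521578
```

```bash
python3 -m crank '[[[0,3.9,-4.2],[0,0,0],0],[[0,3.9,-4.2],[0,0,0],0],[[0,3.9,-4.2],[0,0,0],0],[[0,3.9,-4.2],[0,0,0],0],[[0,3.9,-4.2],[0,0,0],0]]'; python3 -c "
from h import *
rel((539,222,200),np.radians(78.6))"
```

```text
t: 0.72
ee_pos: [337.1, -309.3, 200.1]
orientation: [0.921, 1.367, -0.921]
ft_force: [0.6, 0.1, 0.4]
width: 41.2
shift cm [ 2.000e-02  3.868e+01 -4.165e+01] turn deg [-146.5   -0.    -0. ] t 0.725 F [0.6 0.1 0.4] w 41.18800342342194
```

```bash
python3 -m crank '[[[0,3.9,-4.2],[0,0,0],0],[[0,3.9,-4.2],[0,0,0],0],[[0,3.9,-4.2],[0,0,0],0],[[0,3.9,-4.2],[0,0,0],0],[[0,3.9,-4.2],[0,0,0],0]]'; python3 -c "
from h import *
rel((539,222,200),np.radians(78.6))"
```

```text
t: 1.35
ee_pos: [438.8, -41.3, 200.3]
orientation: [0.92, 1.367, -0.92]
ft_force: [1.3, -1.7, 0.2]
width: 0.4
shift cm [  0.03  19.2  -20.62] turn deg [-146.5    0.     0. ] t 1.35 F [ 1.3 -1.7  0.2] w 0.4106875943881998
```

```bash
python3 -m crank '[[[0,3.9,-4.2],[0,0,0],0],[[0,3.9,-4.2],[0,0,0],0],[[0,3.9,-4.2],[0,0,0],0],[[0,3.9,-4.2],[0,0,0],0],[[0,3.6,-3.8],[0,0,0],0]]'; python3 -m crank '[[[0,0,0],[-10.4,0,0],0],[[0,0,0],[-10.4,0,0],0],[[0,0,0],[-10.4,0,0],0],[[0,0,0],[-10.4,0,0],0],[[0,0,0],[-10.4,0,0],0]]'; python3 -m crank '[[[0,0,0],[-10.4,0,0],0],[[0,0,0],[-10.4,0,0],0],[[0,0,0],[-10.4,0,0],0],[[0,0,0],[-10.4,0,0],0],[[0,0,0],[-10.4,0,0],0]]'; python3 -m crank '[[[0,0,0],[-10.4,0,0],0],[[0,0,0],[-10.4,0,0],0],[[0,0,0],[-10.4,0,0],0],[[0,0,0],[-10.4,0,0],0],[[0,0,0],[0,0,0],0]]'; python3 -c "
from h import *
rel((539,222,80),np.radians(78.6))"
```

```text
t: 1.98
ee_pos: [539.1, 222.0, 200.0]
orientation: [0.92, 1.368, -0.92]
ft_force: [0.8, 0.3, 0.2]
width: 0.6
t: 2.6
ee_pos: [538.5, 219.8, 199.9]
orientation: [0.213, 1.561, -0.213]
ft_force: [-0.5, 0.0, 0.0]
width: 0.2
t: 3.22
ee_pos: [538.6, 219.8, 199.9]
orientation: [-0.498, 1.514, 0.498]
ft_force: [-0.2, 0.3, 0.1]
width: 0.3
t: 3.85
ee_pos: [538.6, 219.8, 199.9]
orientation: [-1.048, 1.304, 1.049]
ft_force: [0.9, 0.0, -1.5]
width: 0.5
shift cm [11.99  0.    0.22] turn deg [-1. -0. -0.] t 3.85 F [ 0.9  0.  -1.5] w 0.5446894394978361
```

Now I'll descend to 80 mm and check visually.

```bash
python3 -m crank '[[[4,0,0],[-1,0,0],0],[[4,0,0],[0,0,0],0],[[4,0,0],[0,0,0],0],[[0,0,0],[0,0,0],0]]'; python3 - <<'E'
from workcell import *
import cv2,numpy as np
L=[]
for n,(x,y) in(("scene",(355,190)),("top",(130,120))):
    i=get_image(n); np.savez(f"{n}1.npz",**i); L.append(cv2.resize(i["pixels"][y:y+110,x:x+90,::-1],(400,489),interpolation=cv2.INTER_CUBIC))
cv2.imwrite("pics/pre.png",np.hstack(L))
from h import *
rel((539.4,222,54),np.radians(78.6))
E
```

```text
t: 4.35
ee_pos: [536.4, 219.0, 77.5]
orientation: [-1.06, 1.304, 1.063]
ft_force: [-0.7, 0.3, 0.6]
width: 0.8
shift cm [2.69 0.02 0.19] turn deg [-0.  0.  0.] t 4.45 F [0.2 0.2 0.5] w 0.6400549537576672
```

View pics/pre.png

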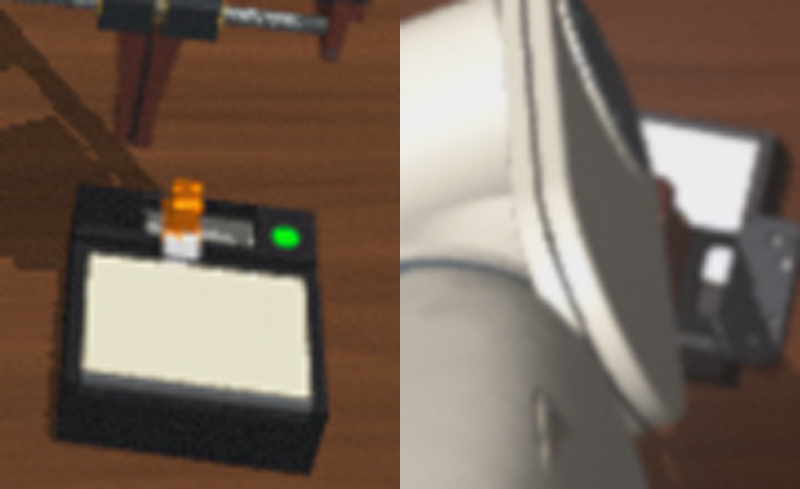

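The scene view shows the closed fingertips at about (384,222), just to the -y side of the orange thumb at (396,234). The box is still shut. Next I'll go down beside the thumb.

```bash
python3 -m crank '[[[1.3,0,0.1],[0,0,0],0],[[1.3,0,0.1],[0,0,0],0],[[0,0,0],[0,0,0],0]]'; python3 - <<'E'
from workcell import *
import cv2,numpy as np
i=get_image("scene"); np.savez("scene2.npz",**i)
cv2.imwrite("pics/down.png",cv2.resize(i["pixels"][190:290,355:455,::-1],(600,600),interpolation=cv2.INTER_CUBIC))
from h import *
rel((545,250,54),np.radians(78.6))
E
```

```text
t: 4.82
ee_pos: [538.6, 221.7, 53.4]
orientation: [-1.062, 1.298, 1.063]
ft_force: [-0.3, 0.2, -0.2]
width: 0.5
shift cm [-0.01 -0.04  2.88] turn deg [ 0.1 -0.  -0. ] t 4.875 F [-0.1  0.4  0.2] w 0.9220171625363878
```

View pics/down.png

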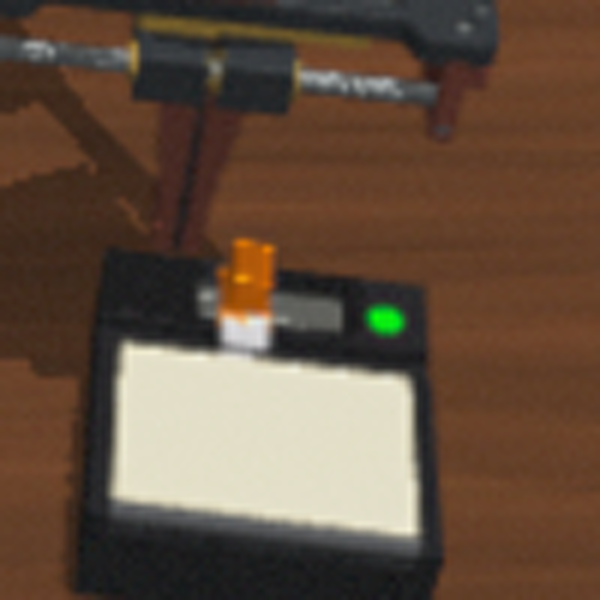

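```bash
python3 - <<'E'
from h import *
d=np.load("scene2.npz"); P=np.array([[538.6,221.7,53.4],[545,250,66.5],[545-11*.98,250+11*.197,66.5],[545,250,48.5]])
r=cv2.Rodrigues(d["view"][:3,:3])[0]
p=cv2.projectPoints(P,r,d["view"][:3,3],d["mtx"],d["D"])[0][:,0]
print(p,(p-[355,190])*6)
for z in(30,44,53.4,70): print(z,ray("scene2.npz",(384.7,231),z))
E
```

```text
[[382.8483287  235.60519475]
 [396.98710077 232.99743909]
 [396.95878802 229.6804478 ]
 [395.72587528 238.98932421]] [[167.08997219 273.63116848]
 [251.92260464 257.98463452]
 [251.75272813 238.08268679]
 [244.35525165 293.93594527]]
30 [498.02115658 236.60871595  30.        ]
44 [513.31659716 231.83174771  44.        ]
53.4 [523.58639298 228.62435475  53.4       ]
70 [541.72241539 222.96023526  70.        ]
```

```bash
python3 - <<'E'
import cv2,numpy as np
i=np.load("scene2.npz")["pixels"][205:250,365:425,::-1].astype(float)
o=np.clip((i/255)**.45*255,0,255).astype(np.uint8)
cv2.imwrite("pics/down2.png",cv2.resize(o,(780,585),interpolation=cv2.INTER_CUBIC))
E
```

```text
(no output)
```

View pics/down2.png

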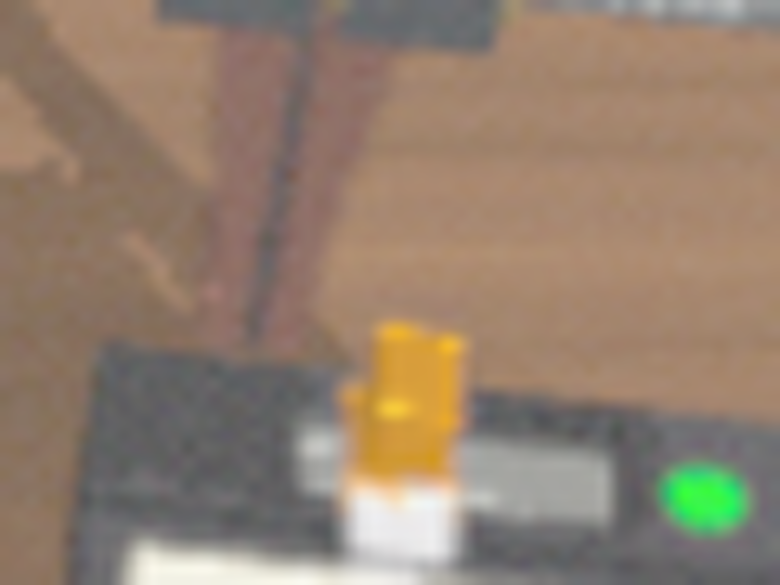

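```bash
python3 - <<'E'
from h import *
d=np.load("scene1.npz"); P=np.array([[537,219.5,80.],[537,219.5,80-0+19],[536.4,219.0,77.5]])
r=cv2.Rodrigues(d["view"][:3,:3])[0]
p=cv2.projectPoints(P,r,d["view"][:3,3],d["mtx"],d["D"])[0][:,0]
print(p)
i=d["pixels"][190:240,360:420,::-1].astype(float)
cv2.imwrite("pics/down3.png",cv2.resize(np.uint8((i/255)**.45*255),(720,600),interpolation=cv2.INTER_CUBIC))
E
```

```text
[[383.35762083 226.17270837]
 [384.54623174 219.57865048]
 [382.92644036 226.84863643]]
```

View pics/down3.png

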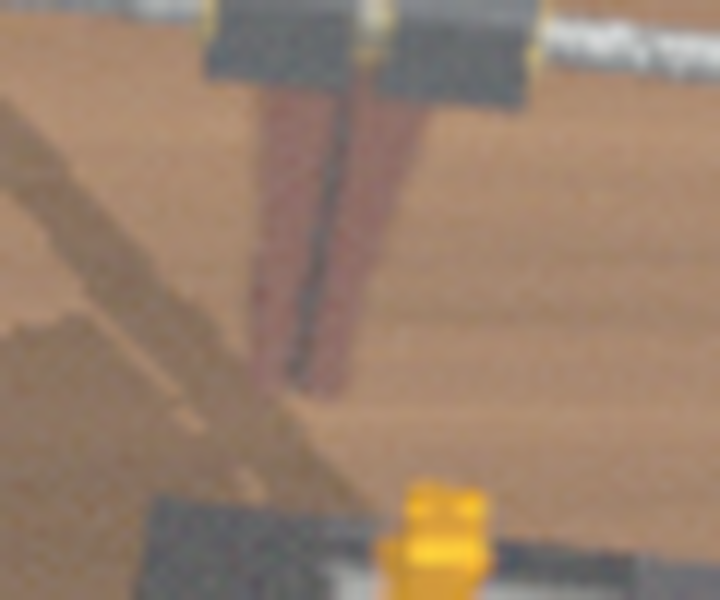

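```bash
python3 - <<'E'
from h import *
from workcell import *
d=np.load("scene0.npz"); P=np.array([[235.1,-578.8,200.],[235.1+16,-578.8-41,200],[235.1-16,-578.8+41,200]])
r=cv2.Rodrigues(d["view"][:3,:3])[0]
p=cv2.projectPoints(P,r,d["view"][:3,3],d["mtx"],d["D"])[0][:,0]
print(p)
i=d["pixels"][60:140,0:100,::-1].copy()
i=cv2.resize(np.uint8((i/255)**.6*255),(700,560),interpolation=cv2.INTER_CUBIC)
for q in p: cv2.circle(i,tuple(int(v) for v in (q-[0,60])*7),4,(0,255,0),1)
cv2.imwrite("pics/g0.png",i); print(get_obs()["qpos"])
E
```

```text
[[ 59.39040171 118.70752155]
 [ 42.1537872  122.25399671]
 [ 76.47747454 115.24300353]]
[ 3.70103305e-01  5.64488709e-01  1.80758359e+00  5.33769527e-06
  7.70409174e-01 -1.00346353e+00]
```

View pics/g0.png

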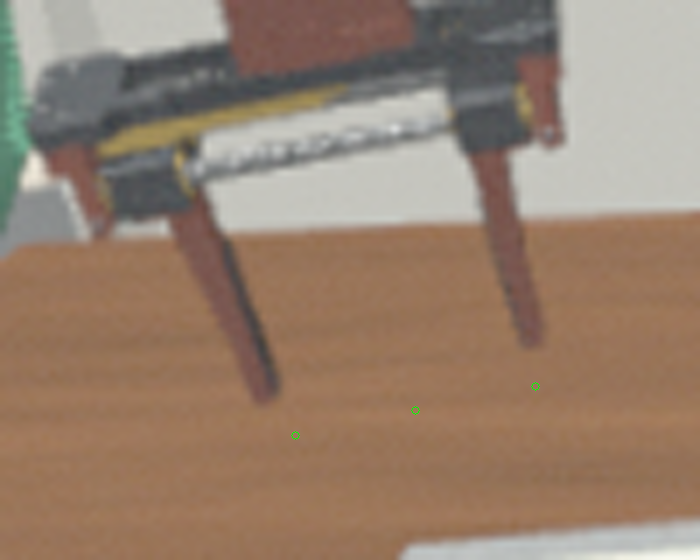

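The visible fingertips end about 15 mm short of the reported TCP, in the start picture as well as now. Because of that, I'll push in small steps and watch the force.

```bash
python3 -m crank '[[[0,0,0.5],[0,0,0],0],[[0,0,0.3],[0,0,0],0],[[0,0,0.3],[0,0,0],0],[[0,0,0],[0,0,0],0]]';python3 -m crank '[[[0,0,0.3],[0,0,0],0],[[0,0,0],[0,0,0],0]]';python3 -m crank '[[[0,0,0.3],[0,0,0],0],[[0,0,0],[0,0,0],0]]'; python3 - <<'E'
from workcell import *
import cv2,numpy as np
i=get_image("scene"); np.savez("scene3.npz",**i)
i=i["pixels"][205:250,365:425,::-1]
cv2.imwrite("pics/push1.png",cv2.resize(np.uint8((i/255)**.45*255),(780,585),interpolation=cv2.INTER_CUBIC))
E
```

```text
t: 5.38
ee_pos: [541.5, 233.0, 54.4]
orientation: [-1.063, 1.296, 1.063]
ft_force: [-0.2, -0.5, -0.4]
width: 0.4
t: 5.62
ee_pos: [542.0, 235.8, 54.3]
orientation: [-1.063, 1.296, 1.063]
ft_force: [-0.5, 0.1, 0.3]
width: 0.5
t: 5.88
ee_pos: [542.7, 238.8, 54.3]
orientation: [-1.063, 1.296, 1.063]
ft_force: [-0.3, -0.2, 0.4]
width: 0.6
```

View pics/push1.png

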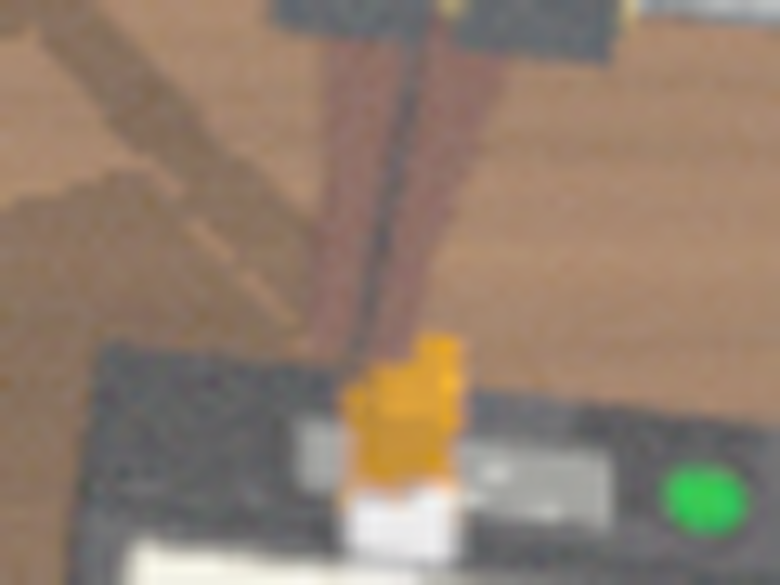

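There's no contact, and the finger now covers part of the thumb in the picture, so it is passing above it. I'll back off and probe downwards onto the free deck, watching the force.

```bash
python3 -m crank '[[[0,0,-0.8],[0,0,0],0],[[0,0,-0.6],[0,0,0],0],[[0.3,0,0],[0,0,0],0],[[0,0,0],[0,0,0],0]]';python3 -m crank '[[[0.2,0,0],[0,0,0],0],[[0.1,0,0],[0,0,0],0],[[0,0,0],[0,0,0],0]]';python3 -m crank '[[[0.2,0,0],[0,0,0],0],[[0,0,0],[0,0,0],0]]'
```

```text
t: 6.42
ee_pos: [539.7, 224.7, 51.0]
orientation: [-1.062, 1.296, 1.063]
ft_force: [-0.7, 0.2, 0.6]
width: 0.6
t: 6.8
ee_pos: [539.8, 224.9, 48.2]
orientation: [-1.063, 1.296, 1.063]
ft_force: [-0.2, -0.4, -0.1]
width: 0.4
t: 7.05
ee_pos: [539.7, 224.8, 46.1]
orientation: [-1.063, 1.296, 1.063]
ft_force: [-0.1, 0.2, 0.3]
width: 0.7
```

```bash
python3 -m crank '[[[0.2,0,0],[0,0,0],0],[[0,0,0],[0,0,0],0]]';python3 -m crank '[[[0.2,0,0],[0,0,0],0],[[0,0,0],[0,0,0],0]]'
```

```text
t: 7.3
ee_pos: [539.7, 224.8, 44.1]
orientation: [-1.063, 1.296, 1.063]
ft_force: [0.2, 0.2, -0.2]
width: 0.7
t: 7.55
ee_pos: [539.7, 224.8, 42.1]
orientation: [-1.063, 1.296, 1.063]
ft_force: [-0.2, -0.8, 0.3]
width: 0.8
```

The reported TCP is now below the 44 mm deck with no contact, so the real tips sit well above the reported point. I'll lower to about 39 mm, which puts the tips near 54 mm, and look.

```bash
python3 -m crank '[[[0.2,0,0],[0,0,0],0],[[0.1,0,0],[0,0,0],0],[[0,0,0],[0,0,0],0]]'; python3 - <<'E'
from workcell import *
import cv2,numpy as np
i=get_image("scene"); np.savez("scene4.npz",**i)
i=i["pixels"][205:250,365:425,::-1]
cv2.imwrite("pics/low.png",cv2.resize(np.uint8((i/255)**.45*255),(780,585),interpolation=cv2.INTER_CUBIC))
E
```

```text
t: 7.92
ee_pos: [539.8, 224.8, 39.2]
orientation: [-1.063, 1.296, 1.063]
ft_force: [1.3, -0.1, -0.5]
width: 0.1
```

View pics/low.png

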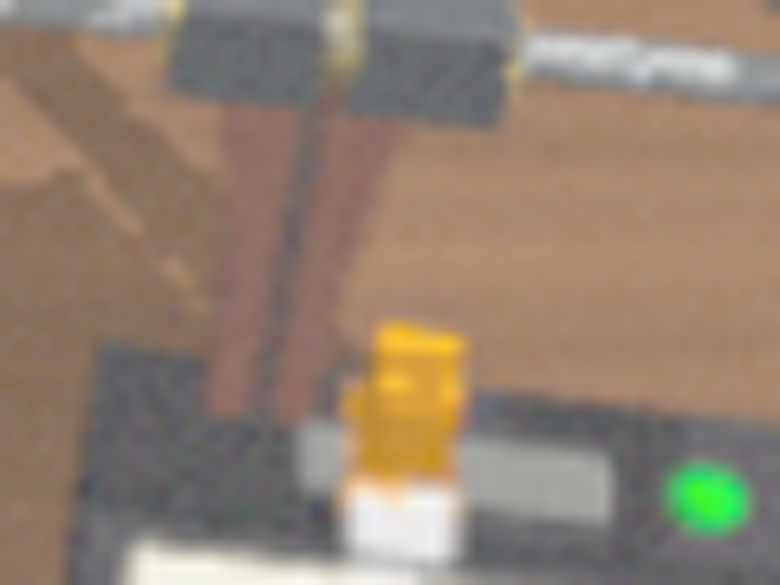

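```bash
python3 - <<'E'
from h import *
for z in(44,50,55,60,65): print(z,ray("scene4.npz",(385.4,236.9),z))
rel((545,250,39),np.radians(78.6))
E
```

```text
44 [532.9188474  229.78180408  44.        ]
50 [539.30154679 227.75257039  50.        ]
55 [544.62046295 226.06154232  55.        ]
60 [549.93937911 224.37051425  60.        ]
65 [555.25829528 222.67948618  65.        ]
shift cm [ 0.02 -0.02  2.57] turn deg [ 0.1 -0.  -0. ] t 7.975 F [-0.6  0.3  0.2] w 0.5763225563313223
```

Tips are now at about 55 mm, overlapping the thumb's side (48.5–66.5 mm). I'll go 2 mm lower, then push.

```bash
python3 -m crank '[[[0.2,0,0.4],[0,0,0],0],[[0,0,0.4],[0,0,0],0],[[0,0,0.3],[0,0,0],0],[[0,0,0],[0,0,0],0]]';python3 -m crank '[[[0,0,0.3],[0,0,0],0],[[0,0,0.3],[0,0,0],0]]';python3 -m crank '[[[0,0,0.3],[0,0,0],0],[[0,0,0.2],[0,0,0],0]]'; python3 - <<'E'
from workcell import *
import cv2,numpy as np
i=get_image("scene"); np.savez("scene5.npz",**i)
i=i["pixels"][205:250,365:425,::-1]
cv2.imwrite("pics/push2.png",cv2.resize(np.uint8((i/255)**.45*255),(780,585),interpolation=cv2.INTER_CUBIC))
E
```

```text
t: 8.48
ee_pos: [542.0, 235.9, 37.2]
orientation: [-1.063, 1.296, 1.063]
ft_force: [-0.0, 0.5, 0.8]
width: 0.5
t: 8.72
ee_pos: [543.1, 241.5, 37.3]
orientation: [-1.063, 1.296, 1.063]
ft_force: [0.5, -2.1, 0.6]
width: 0.4
t: 8.98
ee_pos: [544.2, 246.6, 37.3]
orientation: [-1.063, 1.296, 1.063]
ft_force: [0.4, -1.6, 0.0]
width: 0.8
```

View pics/push2.png

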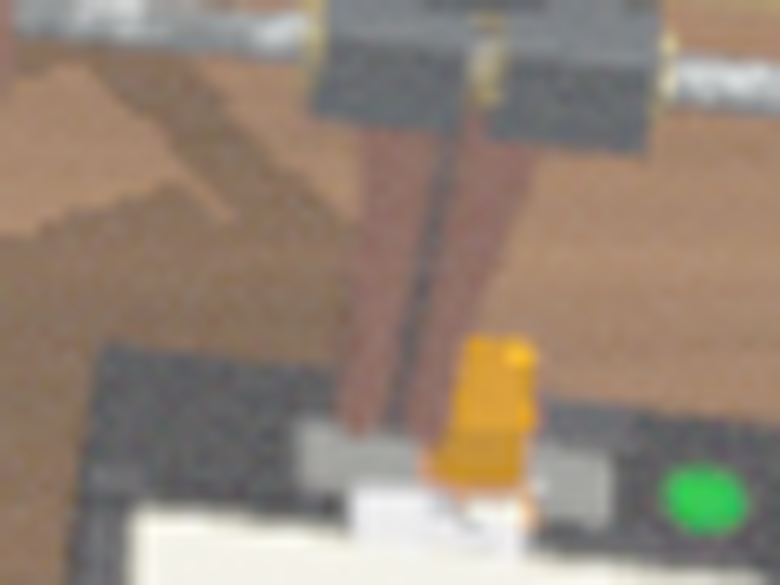

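The thumb has moved to crop x≈490 (it was ≈400) with about 2 N on the finger. The cover's edge looks brighter, as if it's lifting. I'll push a bit more and look.

```bash
python3 -m crank '[[[0,0,0.2],[0,0,0],0],[[0,0,0.1],[0,0,0],0],[[0,0,0],[0,0,0],0],[[0,0,0],[0,0,0],0]]'; python3 - <<'E'
from workcell import *
import cv2,numpy as np
i=get_image("scene"); np.savez("scene6.npz",**i)
cv2.imwrite("pics/push3.png",cv2.resize(i["pixels"][170:300,345:465,::-1],(554,600),interpolation=cv2.INTER_CUBIC))
E
```

```text
t: 9.52
ee_pos: [544.8, 249.5, 37.3]
orientation: [-1.063, 1.296, 1.063]
ft_force: [-0.4, -0.8, -0.2]
width: 0.4
```

View pics/push3.png

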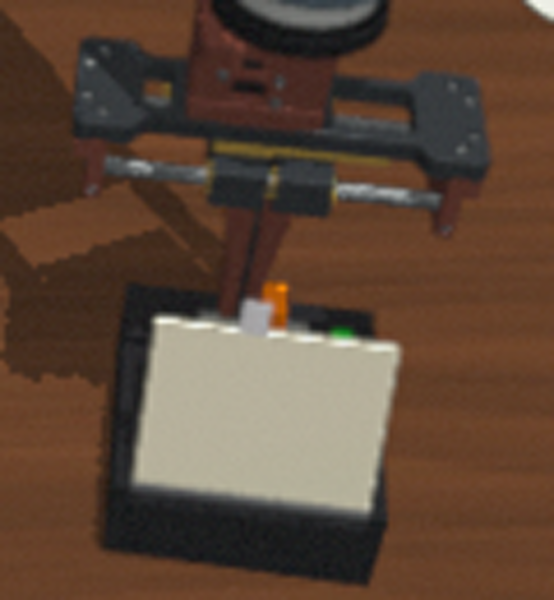

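The cover is released and rising: its free edge is now above the latch row (crop rows 318–345). I'll back off from the thumb, rise, and retreat away from the cover.

```bash
python3 -m crank '[[[0,0,-0.6],[0,0,0],0],[[-1,1,-1],[0,0,0],0],[[-4,2,0],[0,0,0],0],[[-4,4,0],[0,0,0],0],[[-4,4,0],[0,0,0],0]]';  python3 -m crank '[[[-4,2,0],[0,0,0],0],[[0,0,0],[0,0,0],0],[[0,0,0],[0,0,0],0],[[0,0,0],[0,0,0],0]]'; python3 - <<'E'
from workcell import *
import cv2,numpy as np
for n in("scene","top"):
    i=get_image(n); cv2.imwrite(f"pics/{n}7.png",i["pixels"][:,:,::-1]); np.savez(n+"7.npz",**i)
E
```

```text
t: 10.2
ee_pos: [431.9, 254.6, 168.7]
orientation: [-1.062, 1.296, 1.062]
ft_force: [1.3, -0.2, 0.5]
width: 0.8
t: 10.7
ee_pos: [413.8, 258.4, 206.1]
orientation: [-1.062, 1.298, 1.063]
ft_force: [-0.3, 0.2, 0.3]
width: 0.4
```

View pics/scene7.png

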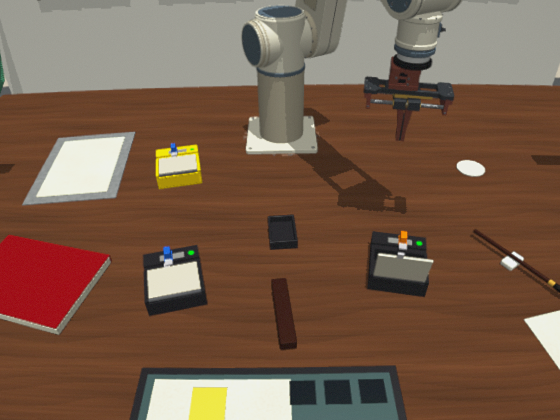

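View pics/top7.png

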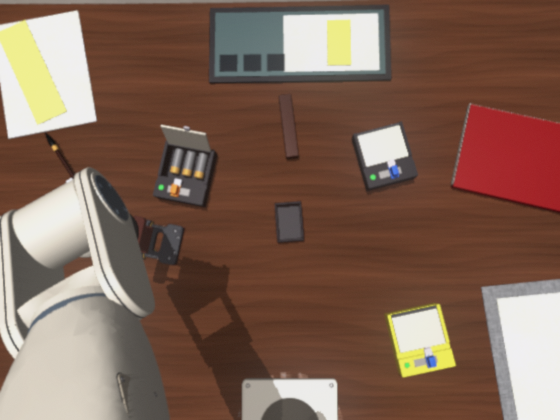

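The cover stands up with the cells exposed: free edge at scene row ~260 and top (187,130). The ink dish (282,232) and the blue-latch box (174,280) are unchanged. I'll wait a moment, check that the cover is at rest, and measure its angle.

```bash
python3 -m crank '[[[0,0,0],[0,0,0],0],[[0,0,0],[0,0,0],0],[[0,0,0],[0,0,0],0],[[0,0,0],[0,0,0],0],[[0,0,0],[0,0,0],0]]'; python3 - <<'E'
from workcell import *
import cv2,numpy as np
L=[]
for n,(x,y) in(("scene",(360,220)),("top",(145,110))):
    i=get_image(n); np.savez(n+"8.npz",**i); p=i["pixels"]
    q=np.load(n+"7.npz")["pixels"]; b=np.load(n+"0.npz")["pixels"]
    f=lambda a,b,r:np.abs(a.astype(int)-b)[r].mean().round(2)
    box=np.s_[y:y+90,x:x+80]; dish=np.s_[205:255,262:302] if n=="scene" else np.s_[198:248,270:308]; blue=np.s_[240:315,140:210] if n=="scene" else np.s_[120:195,348:420]
    print(n,"box vs 7",f(p,q,box),"dish vs 0",f(p,b,dish),"blue vs 0",f(p,b,blue))
    L.append(cv2.resize(p[y:y+90,x:x+80,::-1],(400,450),interpolation=cv2.INTER_CUBIC))
cv2.imwrite("pics/end.png",np.hstack(L))
E
```

```text
t: 11.42
ee_pos: [414.1, 259.2, 207.3]
orientation: [-1.063, 1.296, 1.063]
ft_force: [0.9, 0.4, 0.9]
width: 0.6
scene box vs 7 1.62 dish vs 0 3.29 blue vs 0 4.45
top box vs 7 0.81 dish vs 0 0.84 blue vs 0 0.65
```

View pics/end.png

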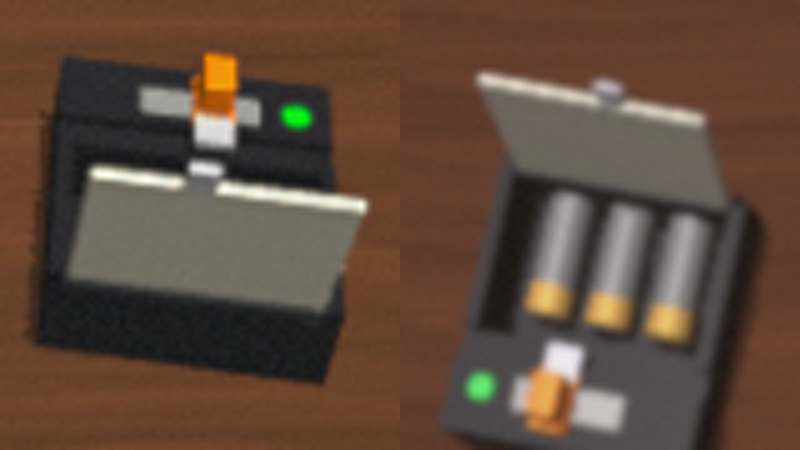

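```bash
python3 - <<'E'
from h import *
np.set_printoptions(precision=1,suppress=True)
s=[(378-.4,254),(432.6-.4,260.6)];t=[(205.6-.4,133.6),(160.6-.4,124.6)]
D={n:np.load(n+"8.npz") for n in("scene","top")}
U={n:cv2.undistortPoints(np.array(p,float)[:,None],D[n]["mtx"],D[n]["D"])[:,0].T for n,p in(("scene",s),("top",t))}
X=cv2.triangulatePoints(D["scene"]["view"][:3],D["top"]["view"][:3],U["scene"],U["top"]); X=(X[:3]/X[3]).T; print(X)
# hinge line: far cover edge; thumb + 109mm along box x
h=np.array([545,250])+109*np.array([.98,-.197]); m=X.mean(0); dx=(m[:2]-h)@[.98,-.197]; print("angle",np.arctan2(m[2]-45,-dx))
for n,sl in(("scene",np.s_[205:255,262:302]),("scene",np.s_[240:315,140:210]),("top",np.s_[198:248,270:308]),("top",np.s_[120:195,348:420])):
    a,b=[cv2.cvtColor(np.load(f"{n}{k}.npz")["pixels"][sl],cv2.COLOR_RGB2GRAY).astype(np.float32) for k in(0,8)]
    print(n,cv2.phaseCorrelate(a,b,cv2.createHanningWindow(a.shape[::-1],cv2.CV_32F)))
E
```

```text
[[661.2 181.6 120.5]
 [682.3 282.  121.8]]
angle 1.813864785611046
scene ((0.11701937071401858, 0.014707771963223593), 0.980530704498291)
scene ((-0.014842240288814423, 0.5594049062128335), 0.9869500993799281)
top ((-0.12496007243012741, 0.005788235905800576), 0.9568105535507202)
top ((-0.0456280199688095, 0.47477202443337774), 0.9218492991835983)
```

The cover measures about 1.81 rad and the dish is unmoved. The blue box shows an odd 0.5 px shift in both views, so I'll compare crops before and after.

```bash
python3 - <<'E'
import cv2,numpy as np
g=lambda n,k,s:cv2.resize(np.load(f"{n}{k}.npz")["pixels"][s][:,:,::-1],(390,295),interpolation=cv2.INTER_CUBIC)
a=np.s_[242:312,135:215];b=np.s_[120:195,345:425]
cv2.imwrite("pics/blue.png",np.vstack([np.hstack([g("scene",0,a),g("scene",8,a)]),np.hstack([g("top",0,b),g("top",8,b)])]))
E
```

```text
(no output)
```

View pics/blue.png

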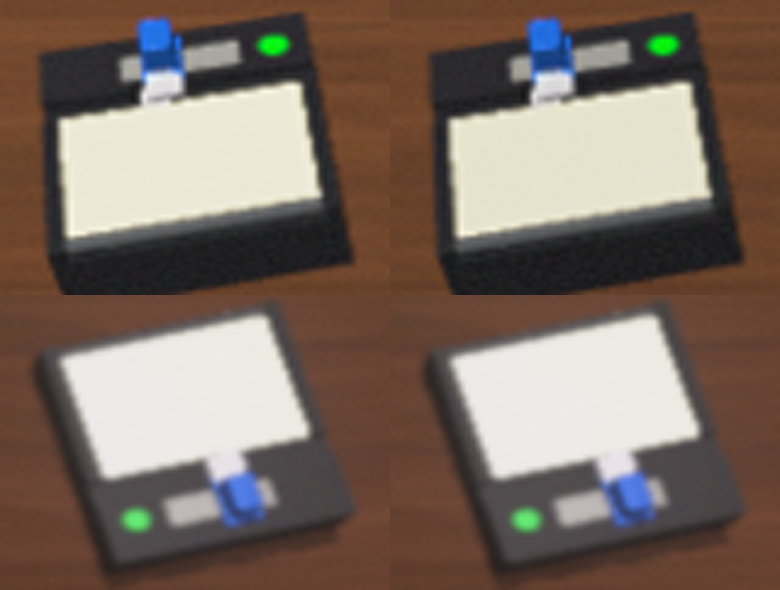

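The before and after crops match: the blue-latch box is shut and in the same place, so the 0.5 px shift is an artefact of the odd-sized window and lighting. Handing in.

```bash
python3 -c "
from workcell import *
print(close_job())"
```

```text
the job is handed in; nothing more can be done
None
```

The orange-latch battery box is open and the job is handed in; the system gave no verdict. I pushed the thumb towards the green dot with the closed fingertips, at about 2 N, until the cover sprang up, then retreated clear of everything at about 11.4 s of the 32 s allowed.

**Last checks:**
- **Cover:** it measures about 1.81 rad open. Two pictures about 0.7 s apart were nearly identical around the box, so it appears to be at rest.
- **Ink dish:** it has not moved, with an image shift of about 0.1 px.
- **Blue-latch box:** it looks shut and in the same place in both views.

**What disagreed:**
- **Fingertip height:** the real fingertips sit roughly 15 mm above the reported TCP. My first push passed over the thumb without contact, so I lowered the arm using the pictures and the force reading.
- **Blue-latch box shift:** image correlation reported about 0.5 px of movement there, in directions that disagree between the two cameras. The before and after crops show no change, so I took it as an artefact.

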